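# Find the softest regulator spring and push its tag down

## Task

Three spring test stands are screwed to the bench: working from the robot's left to its right, press each round pad down a few millimetres and let it come back up, to feel which spring is the softest. Then push the white tag on the softest one's stand fully down and move clear. Only press, grasping and lifting nothing; leave the other two tags up and everything loose on the bench where it is.

Things in the scene. Friction and masses are not known exactly. Their poses are not given: they have to be found in the camera images.
- stand_left: Spring test stand, one of three that look exactly alike; this one is the left one as the robot sees it (left is +y). A grey plate 80 x 150 x 10 mm screwed to the bench, a steel regulator body with a round sprung pad on top at one end and a white tag at the other. Origin: centre of the plate's underside, on the bench; its y axis runs along the plate from the pad to the tag (the pad's axis is at y = -38 mm, its own tag's at y = +38 mm, both x = 0); z up.
- pad_left_top (a point): Centre of the upper face of the round steel pad (diameter 44 mm) of stand_left, 75 mm above the bench when not pressed; moves with the pad.
- pad_left (a joint): How far the pad of stand_left is pressed straight down, in m: 0 up, 0.014 at its stop. It springs back when let go. The three springs are clearly different: the softest pad gives way at about 0.8 N and needs about 5 N for its full travel, the next 1.7 N and 10 N, the stiffest 2.6 N and 18 N. Which spring is in which stand changes every time and cannot be seen.
- tag_left_top (a point): Centre of the flat upper face (34 x 34 mm) of the white tag of stand_left, 54 mm above the bench when the tag's joint is 0; moves with the tag.
- tag_left (a joint): How far the tag of stand_left is pushed straight down, in m: starts between -0.001 and 0.003, 0.018 is fully down at its stop (upper face 36 mm above the bench). It slides stiffly (about 3 N) and stays where it is left; it could also be pulled up, to -0.010.
- stand_middle: Spring test stand, one of three that look exactly alike; this one is the middle one as the robot sees it (left is +y). A grey plate 80 x 150 x 10 mm screwed to the bench, a steel regulator body with a round sprung pad on top at one end and a white tag at the other. Origin: centre of the plate's underside, on the bench; its y axis runs along the plate from the pad to the tag (the pad's axis is at y = -38 mm, its own tag's at y = +38 mm, both x = 0); z up.
- pad_middle_top (a point): Centre of the upper face of the round steel pad (diameter 44 mm) of stand_middle, 75 mm above the bench when not pressed; moves with the pad.
- pad_middle (a joint): How far the pad of stand_middle is pressed straight down, in m: 0 up, 0.014 at its stop. It springs back when let go. The three springs are clearly different: the softest pad gives way at about 0.8 N and needs about 5 N for its full travel, the next 1.7 N and 10 N, the stiffest 2.6 N and 18 N. Which spring is in which stand changes every time and cannot be seen.
- tag_middle_top (a point): Centre of the flat upper face (34 x 34 mm) of the white tag of stand_middle, 54 mm above the bench when the tag's joint is 0; moves with the tag.
- tag_middle (a joint): How far the tag of stand_middle is pushed straight down, in m: starts between -0.001 and 0.003, 0.018 is fully down at its stop (upper face 36 mm above the bench). It slides stiffly (about 3 N) and stays where it is left; it could also be pulled up, to -0.010.
- stand_right: Spring test stand, one of three that look exactly alike; this one is the right one as the robot sees it (left is +y). A grey plate 80 x 150 x 10 mm screwed to the bench, a steel regulator body with a round sprung pad on top at one end and a white tag at the other. Origin: centre of the plate's underside, on the bench; its y axis runs along the plate from the pad to the tag (the pad's axis is at y = -38 mm, its own tag's at y = +38 mm, both x = 0); z up.
- pad_right_top (a point): Centre of the upper face of the round steel pad (diameter 44 mm) of stand_right, 75 mm above the bench when not pressed; moves with the pad.
- pad_right (a joint): How far the pad of stand_right is pressed straight down, in m: 0 up, 0.014 at its stop. It springs back when let go. The three springs are clearly different: the softest pad gives way at about 0.8 N and needs about 5 N for its full travel, the next 1.7 N and 10 N, the stiffest 2.6 N and 18 N. Which spring is in which stand changes every time and cannot be seen.
- tag_right_top (a point): Centre of the flat upper face (34 x 34 mm) of the white tag of stand_right, 54 mm above the bench when the tag's joint is 0; moves with the tag.
- tag_right (a joint): How far the tag of stand_right is pushed straight down, in m: starts between -0.001 and 0.003, 0.018 is fully down at its stop (upper face 36 mm above the bench). It slides stiffly (about 3 N) and stays where it is left; it could also be pulled up, to -0.010.
- fitting: Loose brass hose fitting standing near a stand, 37 mm across, 40 mm high. Origin: centre of its underside.
- gauge: Loose round pressure gauge lying face up near a stand, diameter 60 mm, 28 mm high, brass stub on one side. Origin: centre of its underside.
- flowtube: Loose clear flow tube with square steel ends lying near a stand, 104 mm long (along its y), 26 mm high. Origin: near its middle, on the bench.
- bottle_1: Clear bottle with a steel cap standing towards the far side, diameter 66 mm, 102 mm high. Origin: centre of its underside.
- bottle_2: A second such bottle, diameter 66 mm, 102 mm high. Origin: centre of its underside.
- nut: Loose steel hexagon nut lying near a stand, on the robot's side, 40 mm across, 20 mm high. Origin: centre of its underside.
- cap: Loose round steel cap with a white paper disc on top, near a stand, on the robot's side, diameter 42 mm, 30 mm high; not one of the pads. Origin: centre of its underside.

How it is judged:
By the outcome, as a careful person would: the job done as asked, in the order asked, and still so for the second after the job is handed in, with the robot touching nothing.
It also fails if it takes over 51 s, if anything falls off the work surface, if the arm or the gripper's body presses on something with over 40 N, if the wrist force passes 120 N, or if a joint passes its speed limit or range.

## Robot

A 6-joint arm with a two-finger parallel gripper is mounted at the origin on the work surface. World frame = base frame: x ahead of the robot, y to its left, z up, the work surface at z = 0. Lengths are in m, angles in rad, forces in N, time in s.
With the tool pointing down it reaches from about 0.275 to 1 m from the base axis. Payload 8.4 kg.
Tool frame: the origin (TCP) lies on the centre line of the jaws, within the pads' length; the fingertips stand 17 mm ahead of it and the grasp point (between the pads) lies 2 mm behind it (bot.tcp_to_tips is the y of the fingertips in the tool frame, in m); y points along the fingers, z is the direction in which the jaws open and shut, and the axes are right-handed (so a half turn about y gives the same grasp; the last joint's range is limited). The gripper opens to 85 mm and grips with 20 to 120 N. Pads are 22 mm wide; open, the fingers measure 114 mm over their backs; the gripper's body (76 mm by 85 mm) begins 54 mm behind the grasp point. The pads swing forward as they close: fully open they stand 13 mm farther back than shut.
Start: joints at [-1.283, 0.353, 1.633, -0, 1.155, -0.002], TCP at [0.179, -0.599, 0.248] pointing down, gripper open.
Joint ranges: [-2.63, 2.63], [-0.92, 2.1], [0.06, 2.66], [-1.3, 4.44], [0, 2.69], [-3.02, 3.02]. Speed limits (rad/s): [2.22, 2.22, 2.79, 3.14, 3.14, 3.14].

## Interface

Orientations are given as a unit quaternion [x, y, z, w].
In Python, from workcell import bot, hand, kinematics, get_obs, vision, hand_in gives the robot as it stands. The module is installed in compiled form; this text tells all that it offers. Calls block until the motion is done:
- bot.reach(position, orientation): joint-space move of the TCP to a pose.
- bot.servo_line(position, ori=None, velocity=0.15): straight line of the TCP; ori=None keeps the orientation; velocity is the mean speed in m/s.
- bot.goto_joints(angles): joint-space move.
- hand.move_gripper(opening, strength=None): finger opening in m; strength is the grip in N (None keeps the last); returns when the fingers have stopped.
- bot.dwell(seconds).
- kinematics.solve_ik(position, orientation): joint angles nearest the present ones, or None.
- get_obs(): the state.
- vision.read_camera(name): name is "scene" or "side" or "wrist"; returns a dict with "frame" (480x640x3 uint8, red, green, blue), "intrinsics" (3x3 intrinsics, pixels), "dist" ([k1, k2, p1, p2, k3] as OpenCV has them; the pictures are not rectified), "view" (4x4, takes a point from world to camera coordinates). Camera axes: x right, y down, z forward; pixel columns grow to the right and rows downward; lengths in m; the calibration is good to about 2 mm. A picture is of the moment at which its call begins. There is no depth.
A pose or a line that the arm cannot do raises bot.IKError and nothing moves.
- hand_in(): hands the job in, once; it reports no verdict.
The state is a dict: "time_s": time; "joint_pos": joint angles; "joint_vel": joint speeds; "joint_efforts": joint torques, N m; "position": TCP position; "orientation": TCP orientation; "wrist_force": force on the tool from outside, world axes, zero at the start; "ft_torque": the same for the moment, N m; "gripper_width": finger opening in m.
Only numpy, scipy, OpenCV 4.12 (cv2) and the standard library are available. Lean on these libraries where they do the work, as an engineer would, in place of code of your own. Each camera call takes 0.05 s, during which the arm holds its last target.

## Working session

There is one attempt and no reset: what is moved stays moved. The work goes in short steps, each a Python script; the robot and the scene stay as the last script left them, time stands still between calls to the robot, and variables do not carry over. Pictures are saved under pics/ and viewed, and the job is handed in when it is done.

```bash
mkdir -p pics; python3 - <<'E'
from workcell import bot, hand, kinematics, get_obs, vision
import cv2,numpy as np
for n in ("scene","side"):
    r=vision.read_camera(n); cv2.imwrite(f"pics/{n}0.png",r["frame"][:,:,::-1])
    np.savez(f"{n}.npz",**{k:np.array(v) for k,v in r.items()})
    print(n,np.array(r["intrinsics"]).tolist(),r["dist"],np.round(r["view"],4).tolist())
o=get_obs();print({k:np.round(v,4).tolist() for k,v in o.items()},bot.tcp_to_tips)
E
```

```text
scene [[586.3911886101959, 0.0, 315.76050791920693], [0.0, 586.3911886101959, 235.02421173429212], [0.0, 0.0, 1.0]] [-0.1166826  0.         0.         0.         0.       ] [[-0.8388, 0.5443, -0.011, 0.492], [0.4614, 0.7001, -0.545, -0.2578], [-0.2889, -0.4623, -0.8384, 1.2158], [0.0, 0.0, 0.0, 1.0]]
side [[507.3842337993048, 0.0, 314.2712942289649], [0.0, 507.3842337993048, 244.47988192062334], [0.0, 0.0, 1.0]] [-0.09682126  0.          0.          0.          0.        ] [[0.9168, -0.3988, -0.0221, -0.5223], [-0.2693, -0.5765, -0.7714, 0.1989], [0.2949, 0.7132, -0.6359, 0.6928], [0.0, 0.0, 0.0, 1.0]]
{'time_s': 0.1, 'joint_pos': [-1.2834, 0.3536, 1.634, -0.0, 1.1552, -0.0024], 'joint_vel': [-0.0005, -0.0011, -0.0035, 0.0024, -0.0001, 0.0014], 'joint_efforts': [0.0003, -60.6355, -34.282, 0.0, 0.0039, -0.0], 'position': [0.1785, -0.5986, 0.2477], 'orientation': [-0.1022, 0.7001, -0.6993, 0.102], 'wrist_force': [0.6512, -0.214, 0.8112], 'ft_torque': [0.0334, -0.0219, -0.0115], 'gripper_width': 0.0852} 0.017
```

View pics/scene0.png

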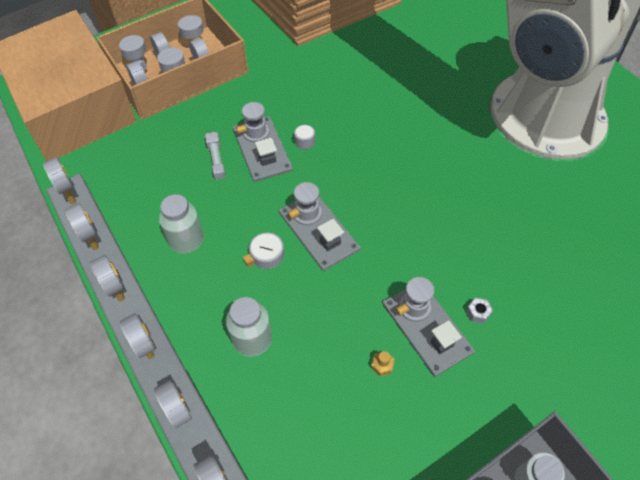

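View pics/side0.png

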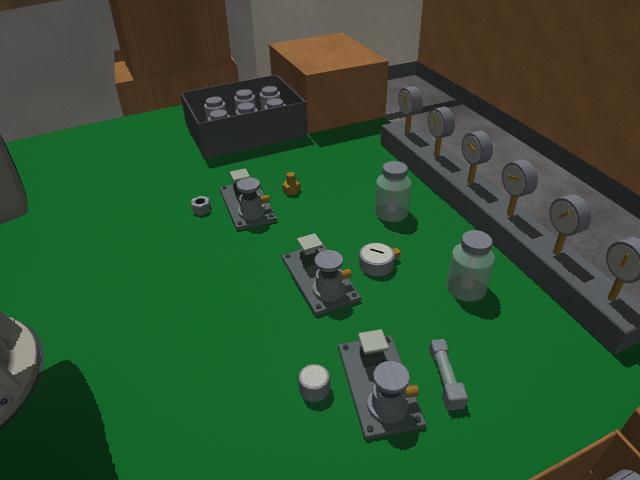

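```bash
python3 - <<'E'
import cv2,numpy as np
def tile(f,cs,out,s=4,w=100,h=100):
    im=cv2.imread(f); T=[]
    for x,y in cs:
        c=cv2.resize(im[y:y+h,x:x+w],None,fx=s,fy=s,interpolation=cv2.INTER_CUBIC)
        for k in range(0,w,20):
            cv2.putText(c,str(x+k),(k*s,8),0,.3,(0,0,255)); cv2.line(c,(k*s,0),(k*s,c.shape[0]),(0,0,200),1)
        for k in range(0,h,20):
            cv2.putText(c,str(y+k),(0,k*s+10),0,.3,(0,255,255)); cv2.line(c,(0,k*s),(c.shape[1],k*s),(0,200,200),1)
        T.append(c)
    cv2.imwrite(out,np.hstack(T))
tile("pics/scene0.png",[(380,275),(275,170)],"pics/s_a.png")
tile("pics/scene0.png",[(220,90)],"pics/s_b.png",s=5)
tile("pics/side0.png",[(205,150),(280,220)],"pics/d_a.png")
tile("pics/side0.png",[(330,325)],"pics/d_b.png",s=5,w=120,h=115)
E
```

```text
(no output)
```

View pics/s_a.png

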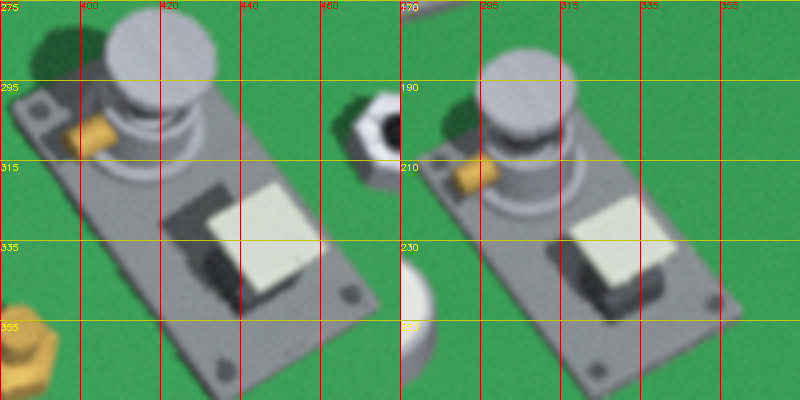

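View pics/s_b.png

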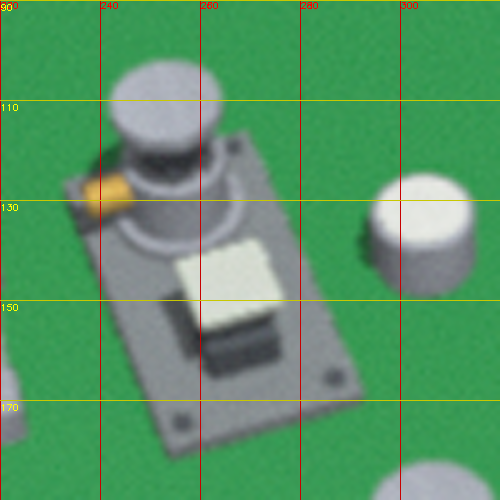

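View pics/d_a.png

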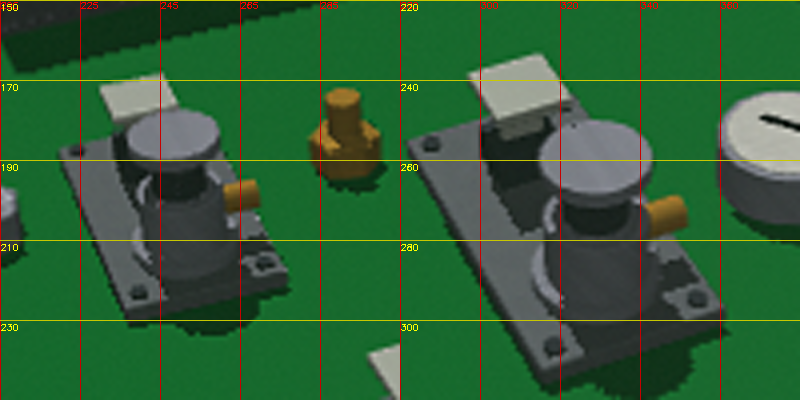

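View pics/d_b.png

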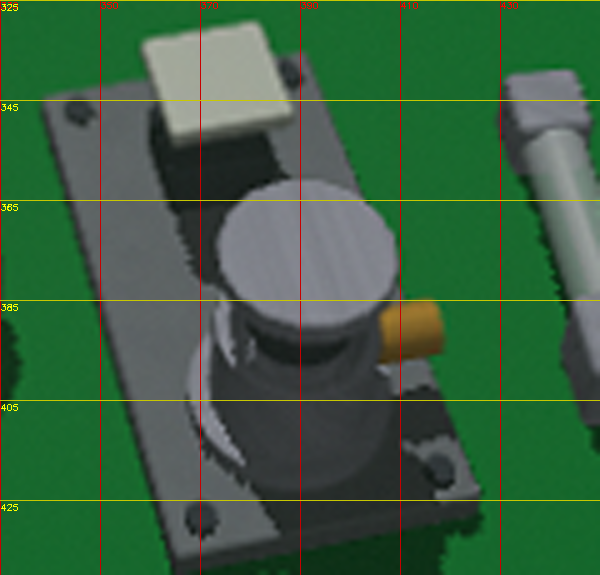

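```bash
cat > loc.py <<'E'
import numpy as np,cv2
from scipy.optimize import least_squares
C={n:dict(np.load(n+".npz")) for n in("scene","side")}
def proj(n,P):
    c=C[n];return cv2.projectPoints(np.atleast_2d(P).astype(float),cv2.Rodrigues(c["view"][:3,:3])[0],c["view"][:3,3],c["intrinsics"],c["dist"])[0][:,0]
def tri(a,b):
    r=least_squares(lambda p:np.r_[proj("scene",p)[0]-a,proj("side",p)[0]-b],[.6,0,.06]);return r.x,r.fun
def onz(n,uv,z):
    return least_squares(lambda p:proj(n,[p[0],p[1],z])[0]-uv,[.6,0]).x
M={"left":[(420.2,289.2),(447,334),(248.2,183.5),(239.5,174.2)],
"middle":[(306.5,192.6),(330.9,230),(328.9,259.2),(310,241.5)],
"right":[(253.2,110.4),(266,146.4),(391.4,375.4),(373.4,341)]}
if __name__=="__main__":
  for k,(ps,ts,pd,td) in M.items():
    P,e=tri(ps,pd);T,f=tri(ts,td)
    print(k,"pad",P.round(4),e.round(1),"tag",T.round(4),f.round(1),"dist",np.linalg.norm((P-T)[:2]).round(4),"ang",np.degrees(np.arctan2(*(T-P)[1::-1])).round(1))
    print("  planes",onz("scene",ps,.075).round(4),onz("side",pd,.075).round(4),onz("scene",ts,.053).round(4),onz("side",td,.053).round(4))
  print("bottles",onz("scene",(175,207),.102),onz("scene",(245,310),.102))
E
python3 loc.py
```

```text
left pad [0.523  0.2013 0.0727] [-0.6  0.2 -0.7 -0.1] tag [0.5265 0.2778 0.0497] [-0.5  0.2 -0.7 -0.1] dist 0.0766 ang 87.4
  planes [0.5231 0.2023] [0.5232 0.1966] [0.527  0.2788] [0.5263 0.2712]
middle pad [ 0.57   -0.0564  0.0718] [-0.9  0.1 -0.8 -0. ] tag [0.5701 0.0199 0.0504] [-1.   0.2 -1.  -0.1] dist 0.0763 ang 89.9
  planes [ 0.5699 -0.0537] [ 0.5695 -0.0603] [0.5695 0.022 ] [0.5703 0.0161]
right pad [ 0.5494 -0.2824  0.0719] [-1.1  0.  -0.7  0. ] tag [ 0.566  -0.2083  0.047 ] [-1.2  0.  -0.8  0. ] dist 0.0759 ang 77.3
  planes [ 0.5488 -0.2783] [ 0.5488 -0.2846] [ 0.5664 -0.2024] [ 0.5644 -0.213 ]
bottles [ 0.77828633 -0.13170481] [0.77247612 0.09665916]
```

```bash
cat > h.py <<'E'
import numpy as np
from scipy.spatial.transform import Rotation as R
PAD={"left":(.523,.200),"middle":(.5697,-.057),"right":(.549,-.2815)}
TAG={"left":(.5265,.276),"middle":(.570,.019),"right":(.5655,-.208)}
def q(yaw):
    z=np.array([np.cos(yaw),np.sin(yaw),0]);y=np.array([0,0,-1.])
    return R.from_matrix(np.c_[np.cross(y,z),y,z]).as_quat()
E
python3 - <<'E'
from workcell import *
from h import *
import numpy as np
print(R.from_quat(get_obs()["orientation"]).as_matrix().round(2).tolist())
for y in(0,np.pi):
  for D in(PAD,TAG):
    for k,v in D.items():
      s=kinematics.solve_ik([*v,.13],q(y));print(y,k,None if s is None else np.round(s,2))
hand.move_gripper(0.0)
o=get_obs();print(o["time_s"],o["gripper_width"],o["position"])
E
```

```text
[[-0.96, -0.0, 0.29], [-0.29, 0.0, -0.96], [0.0, -1.0, -0.0]]
0 left [ 0.36  0.4   1.87 -0.    0.87  0.36]
0 middle [-0.1   0.41  1.85 -0.    0.88 -0.1 ]
0 right [-0.48  0.47  1.75 -0.    0.92 -0.48]
0 left [ 0.48  0.44  1.8  -0.    0.9   0.48]
0 middle [ 0.03  0.41  1.85 -0.    0.88  0.03]
0 right [-0.35  0.45  1.78 -0.    0.91 -0.35]
3.141592653589793 left [ 0.36  0.4   1.87 -0.    0.87 -2.78]
3.141592653589793 middle None
3.141592653589793 right [-0.48  0.47  1.75 -0.    0.92  2.67]
3.141592653589793 left [ 0.48  0.44  1.8  -0.    0.9  -2.66]
3.141592653589793 middle None
3.141592653589793 right [-0.35  0.45  1.78 -0.    0.91  2.79]
0.8667 5.6762778261884825e-05 [ 0.17857486 -0.59893122  0.24828691]
```

```bash
cat >> h.py <<'E'
def press(k):
    from workcell import bot,get_obs
    x,y=PAD[k]; Q=q(0)
    def f():
        F=[]
        for _ in range(5): bot.dwell(.04);F.append(get_obs()["wrist_force"])
        return np.mean(F,0)
    bot.servo_line([x,y,.100],Q,velocity=.15);bot.dwell(.2);f0=f()
    for z in(.092,.089,.0865,.0855):
        bot.servo_line([x,y,z],velocity=.03);bot.dwell(.15)
        print(k,z,get_obs()["position"].round(4),(f()-f0).round(2))
    bot.servo_line([x,y,.100],velocity=.05); bot.dwell(.2); print("up",(f()-f0).round(2))
    bot.servo_line([x,y,.17],velocity=.2)
    print("t",get_obs()["time_s"])
E
python3 - <<'E'
from workcell import *
from h import *
# via high waypoint on the way
bot.reach([*PAD["left"],.20],q(0))
o=get_obs();print(o["time_s"],o["position"])
press("left")
E
```

```text
3.925 [0.52328619 0.19942569 0.20004041]
left 0.092 [0.523  0.2    0.0921] [-0.22 -0.05  2.13]
left 0.089 [0.5231 0.2001 0.0891] [-0.66 -0.3   5.68]
left 0.0865 [0.5232 0.2001 0.0869] [-1.52 -0.54  7.73]
left 0.0855 [0.5232 0.2001 0.0859] [-1.83 -0.53  8.97]
up [ 0.28 -0.05 -0.18]
t 9.1
```

```bash
python3 - <<'E'
from workcell import *
from h import *
for k in("middle","right"):
    bot.servo_line([*PAD[k],.17],q(0),velocity=.25)
    press(k)
E
```

```text
middle 0.092 [ 0.5696 -0.057   0.092 ] [-0.44  0.52  0.52]
middle 0.089 [ 0.5699 -0.057   0.0891] [0.49 0.39 1.24]
middle 0.0865 [ 0.5697 -0.057   0.0865] [0.47 0.28 1.99]
middle 0.0855 [ 0.5697 -0.057   0.0855] [ 0.35 -0.06  2.6 ]
up [-0.09 -0.05 -0.46]
t 15.2667
right 0.092 [ 0.5489 -0.2814  0.092 ] [-1.32  0.48  1.18]
right 0.089 [ 0.5492 -0.2816  0.0892] [-0.39  0.06  3.15]
right 0.0865 [ 0.5492 -0.2816  0.0867] [ 0.83 -0.21  5.03]
right 0.0855 [ 0.5492 -0.2816  0.0857] [ 0.64 -0.83  5.28]
up [-1.09  0.5  -0.18]
t 21.2917
```

```bash
python3 - <<'E'
from workcell import *
from h import *
x,y=TAG["middle"]
bot.servo_line([x,y,.17],q(0),velocity=.25)
bot.servo_line([x,y,.08],velocity=.15);bot.dwell(.2);f0=get_obs()["wrist_force"]
for z in(.068,.062,.057,.0545,.053,.052,.051,.050,.049):
    bot.servo_line([x,y,z],velocity=.03);bot.dwell(.15);o=get_obs();d=o["wrist_force"]-f0
    print(z,o["position"].round(4),d.round(2))
    if d[2]>14:break
bot.servo_line([x,y,.12],velocity=.1)
bot.servo_line([x,y,.22],velocity=.2)
print(get_obs()["time_s"])
bot.servo_line([.38,-.30,.30],velocity=.3)
import cv2
for n in ("scene","side"):
    cv2.imwrite(f"pics/{n}1.png",vision.read_camera(n)["frame"][:,:,::-1])
o=get_obs();print(o["time_s"],o["wrist_force"])
E
```

```text
0.068 [0.5698 0.019  0.0679] [ 0.   -0.65 -0.84]
0.062 [0.5699 0.019  0.0619] [-0.82  0.92 -1.31]
0.057 [0.5699 0.019  0.0569] [-0.49  0.47 -0.18]
0.0545 [0.5699 0.019  0.0544] [ 0.04  0.05 -1.97]
0.053 [0.57   0.019  0.0531] [-2.16  0.29  1.87]
0.052 [0.5701 0.019  0.053 ] [-4.21  0.8  14.59]
27.95
29.4667 [ 0.4525433   0.00850977 -0.33313939]
```

View pics/side1.png

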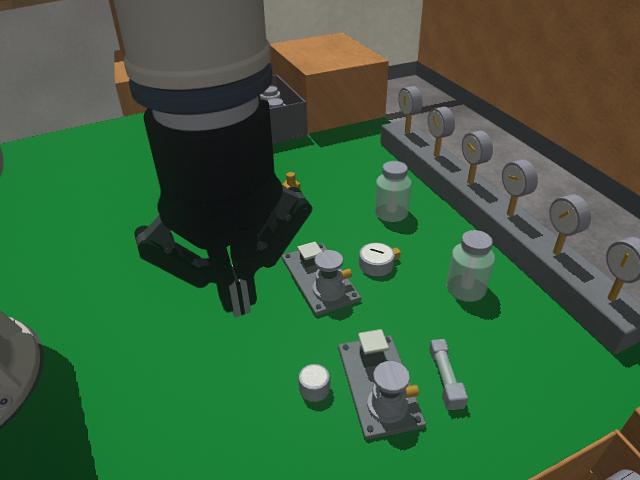

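View pics/scene1.png

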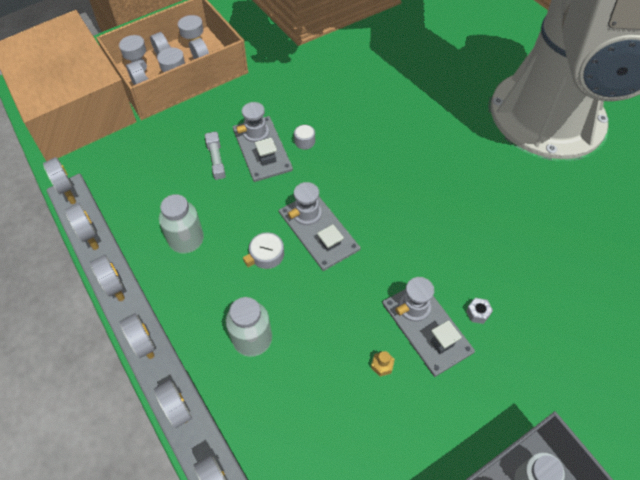

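In the scene view, the middle tag has dropped from (331,230) to about (330,237). The left tag (447,334), right tag (266,146) and all the loose parts are where they were. The stop was felt at a fingertip height of 36 mm, with force jumping to 14.6 N.

```bash
python3 -c "
from workcell import *
print(hand_in(), get_obs()['time_s'])"
```

```text
the job is handed in; nothing more can be done
the job is handed in; nothing more can be done
```

The middle stand has the softest spring. I pushed its white tag fully down, moved clear and handed the job in.

- **Feeling the springs:** I pressed the pads left, middle, right with the closed fingertips, about 6 mm each, and let each come back up. The forces at that depth were about 9.0 N (left), 2.6 N (middle) and 5.3 N (right). These match the stiffest, softest and middle springs.
- **Pushing the tag:** The middle tag met its stop with the fingertips at 36 mm, the height given for fully down, where the force jumped to 14.6 N.
- **Last checks:** The final pictures show the middle tag down and nothing loose moved. The left and right tags are still up; the right stand was hidden by the arm in the side view, so only the scene view confirms it. The arm was clear, with a wrist force of about 0.5 N, which is within noise. The clock was at about 29.5 s of the 51 s allowed.
- **Disagreement:** The two cameras disagreed by about 6–10 mm on the stands' y positions, so I aimed at the average. The pad-to-tag distances came out at 76 mm as given, and each contact came at the expected height. During the tag push, the force before the stop read about -2 to +2 N instead of the 3 N expected, which I put down to sensor noise and drift.

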